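Press the doming punch home with the bench quick clamp

TASK

Pump the trigger of the bench quick clamp until its jaw has pressed the steel punch fully home, its head against the die block; then press the release lever, keep it down until the jaw has slid all the way back, and let go. Move the jaw and the punch only by the trigger and the lever, never by pushing on them, and go gently: stop pulling when you feel the punch bottom, and put no more than 30 N on the trigger or the lever, leaving the other things on the bench alone.

Things in the scene. Friction and masses are not known exactly. Their poses are not given: they have to be found in the camera images.
- clamp: bench quick clamp bolted to the bench, base plate 250x90x12 mm. Origin: on the bench top under the mechanism. Local x = the way the jaw advances, z up; 'clamp x, y, z' below are mm in this frame. Aluminium side plates (y +-23, x -75 to 15, top z 105) hold trigger and release lever; die block (64 wide, top z 86) at x 101 to 141. A toothed bar between the plates sticks out behind to x -118
- jaw: toothed bar with the jaw plate at its front (12 thick, 42 wide, z 29 to 75). Its origin is at the clamp's origin when fully back and moves along clamp x with the jaw, up to 62 mm. A ratchet (teeth 7 mm apart) holds it against a 3 to 5 N return spring. At the start it is 0 to 14 mm forward
- jaw_face (a point): centre of the jaw plate's front face: clamp x = 42 when fully back, y 0, z 52; x = 95 when it holds the punch fully home
- punch: steel punch in the die block: head 30 mm across, 6 thick, on a shank 18 across that slides in the block along clamp x with about 15 N of friction and stays where it is pushed. Origin = point punch_head
- punch_head (a point): centre of the punch head's face towards the jaw: clamp x = 75 to 83 at the start (head 12 to 20 mm off the block), x = 95 when fully home with the head against the block; y 0, z 52
- trigger: upright trigger lever; origin on its hinge: clamp x -20, y 0, z 98, axis along clamp y. At rest it leans 0.34 rad to clamp +x; pulling its top to clamp -x drives the jaw forward; hard stop at 0.68 rad. A spring returns it (2 N at the bar). A stroke of 0.58 rad or more gains 14 mm of jaw, 0.42 gains 7, a shorter one none; let it back fully for the next bite.
- trigger_bar (a point): centre of the round T-bar on top of the trigger: rubber, 16 mm thick, 44 long along clamp y, 80 mm from the hinge. At rest clamp x 7, z 173; half pulled x -20, z 178; fully pulled x -47, z 173. Pull needed: 3 to 8 N with the jaw free, 10 to 20 N while the punch slides in, rising steeply once the punch is home
- release: release lever, origin on its hinge: clamp x -66, y 0, z 68, axis along clamp y. Its back end is pressed down, sprung up: 2 N starts it, a stiff spot past halfway takes 8 to 15 N, hard stop at 0.42 rad. The jaw is freed only in the last third of the travel and then slides back by itself in 1 to 2 s while the lever is kept down; let go early and the ratchet catches
- release_pad (a point): centre of the top of the lever's press pad (rubber, 28 mm along the clamp, 30 across): at rest clamp x -122, y 0, z 93; it swings down 24 mm to the hard stop (clamp x about -127, z 69)
- mug: white ceramic mug, 82 mm across, 92 mm tall; a bystander, to be left alone
- pliers: flat-nose pliers lying on the bench, 150 mm long, 14 mm thick; a bystander, to be left alone
- jar: small glass jar with a steel lid, 64 mm across, 75 mm tall; a bystander, to be left alone
- bench_pin: wooden block with a step, 85x55x40 mm; a bystander, to be left alone
- collar: brass ring, 48 mm across, 12 mm tall; a bystander, to be left alone
- spare_punch: spare steel punch standing on end, 26 mm across, 67 mm tall; a bystander, to be left alone
- burnisher: hand tool with wooden handle and steel shaft, 170 mm long; a bystander, to be left alone

How it is judged:
By the outcome, as a careful person would: the job done as asked, in the order asked, and still so for the second after the job is handed in, with the robot touching nothing.
It also fails if it takes over 70 s, if anything falls off the work surface, if the arm or the gripper's body presses on something with over 40 N, if the wrist force passes 120 N, or if a joint passes its speed limit or range.

ROBOT

A 6-joint arm with a two-finger parallel gripper is mounted at the origin on the work surface. World frame = base frame: x ahead of the robot, y to its left, z up, the work surface at z = 0. Lengths are in mm, angles in rad, forces in N, time in s.
With the tool pointing down it reaches from about 275 to 825 mm from the base axis. Payload 5.2 kg.
Tool frame: the origin (TCP) lies on the centre line of the jaws, within the pads' length; the fingertips stand manip.tips_ahead ahead of it and the grasp point (between the pads) lies 8 mm behind it (manip.tips_ahead is the distance from the TCP to the fingertips, in mm); z points along the fingers, y is the line along which they close (so a half turn about z gives the same grasp; the last joint's range is limited). The gripper opens to 93 mm and grips with 3 to 60 N. Pads are 15 mm wide; open, the fingers measure 128 mm over their backs; the gripper's body (75 mm by 188 mm) begins 65 mm behind the grasp point.
Start: joints at [-1.479, 0.259, 1.535, -0, 1.348, -0.203], TCP at [159.823, -526.272, 229.653] pointing down, gripper open.
Joint ranges: [-3.14, 3.14], [-0.91, 2.08], [0.19, 2.58], [-1.22, 4.36], [0.22, 2.71], [-3.12, 3.12]. Speed limits (rad/s): [2.57, 2.57, 3.14, 3.14, 3.14, 3.14].

INTERFACE

Orientations are given as a 3x3 rotation matrix whose columns are the frame's x, y, z axes.
In Python, from plant import manip gives the robot as it stands. Calls block until the motion is done:
- manip.move_to(position, orientation): joint-space move of the TCP to a pose.
- manip.line_to(position, frame=None, velocity=150): straight line of the TCP; frame=None keeps the orientation; velocity is the mean speed in mm/s.
- manip.set_joints(angles): joint-space move.
- manip.let_go() and manip.close(grasp_force=None): open the fingers fully, or close them until they stop; grasp_force is the grip in N (None keeps the last).
- manip.hold(seconds).
- manip.solve_ik(position, orientation): joint angles nearest the present ones, or None.
- manip.get_state(): the state.
- manip.capture(name): name is "scene" or "top"; returns the picture (480x640x3 uint8, blue, green, red); there is no depth.
- manip.camera_model(name): a dict with "fovy" (degrees; the focal length in pixels is half the picture's height over the tangent of half this angle, whatever the lens; pixels are square), "cx", "cy" (the principal point, pixels), "R" (3x3) and "t" (3): a world point X has camera coordinates R X + t. Camera axes: x right, y down, z forward; pixel columns grow to the right and rows downward; lengths in mm; the calibration is good to about 2 mm. A picture is of the moment at which its call begins. camera_model takes no time and is no camera call.
A pose or a line that the arm cannot do raises manip.MotionError and nothing moves.
- manip.finish_job(): hands the job in; it is judged then, once.
The state is a dict: "clock": time; "qpos": joint angles; "joint_vel": joint speeds; "joint_efforts": joint torques, N m; "eef_pos": TCP position; "orientation": TCP orientation; "contact_force": force on the tool from outside, world axes, zero at the start; "torque": the same for the moment, N m; "gripper_width": finger opening in mm; "grip_force": force on a finger pad.
Only numpy, scipy, OpenCV 4.12 (cv2) and the standard library are available. Lean on these libraries where they do the work, as an engineer would, in place of code of your own. Each camera call takes 0.05 s, during which the arm holds its last target. There are 200 camera calls.

## Working session

There is one attempt and no reset: what is moved stays moved. The work goes in short steps, each a Python script; the robot and the scene stay as the last script left them, time stands still between calls to the robot, and variables do not carry over. Pictures are saved under pics/ and viewed, at most 10 in all, crops included, and the job is handed in when it is done.

```bash
mkdir -p pics; ls
python3 - <<'E'
from plant import manip
import cv2
for n in("scene","top"):
    cv2.imwrite(f"pics/{n}0.png",manip.capture(n)); m=manip.camera_model(n); print(n,m)
print(manip.tips_ahead, manip.get_state())
E
```

```text
pics
scene {'fovy': 50.69417321972756, 'cx': 322.2538861082228, 'cy': 234.9827616365335, 'R': array([[-0.83479538,  0.55048029, -0.00938777],
       [ 0.31055526,  0.45673592, -0.83363525],
       [-0.45461204, -0.69883027, -0.55223559]]), 't': array([ 451.48967987,  -85.01955467, 1485.57379275])}
top {'fovy': 42.98492694073125, 'cx': 313.64193504772555, 'cy': 235.8079703587638, 'R': array([[-0.01922947, -0.99979231, -0.00675009],
       [-0.99900877,  0.01948462, -0.04002283],
       [ 0.04014604,  0.00597378, -0.99917597]]), 't': array([  43.9864997 ,  560.57001079, 1475.83262739])}
11.0 {'clock': 0.1, 'qpos': array([-1.47880166e+00,  2.59290904e-01,  1.53595906e+00, -8.75032864e-06,
        1.34798742e+00, -2.02796444e-01]), 'joint_vel': array([ 0.00019526, -0.00027723, -0.00084251,  0.00095447, -0.00055576,
       -0.00023283]), 'joint_efforts': array([ 1.69925122e-03, -4.38213301e+01, -2.84643531e+01,  7.21132150e-02,
        3.62011325e-02, -4.69046608e-05]), 'eef_pos': array([ 159.7747766 , -525.79567992,  228.89548388]), 'orientation': array([[ 9.56862315e-01,  2.90541709e-01, -1.59591124e-04],
       [ 2.90541573e-01, -9.56860969e-01,  1.63699255e-03],
       [ 3.22908095e-04, -1.61274434e-03, -9.99998647e-01]]), 'contact_force': array([0.0084266 , 0.57210462, 0.53992226]), 'torque': array([-0.00209028,  0.0568362 , -0.01392754]), 'grip_force': 0.0, 'gripper_width': 92.86412570573889}
```

View pics/scene0.png

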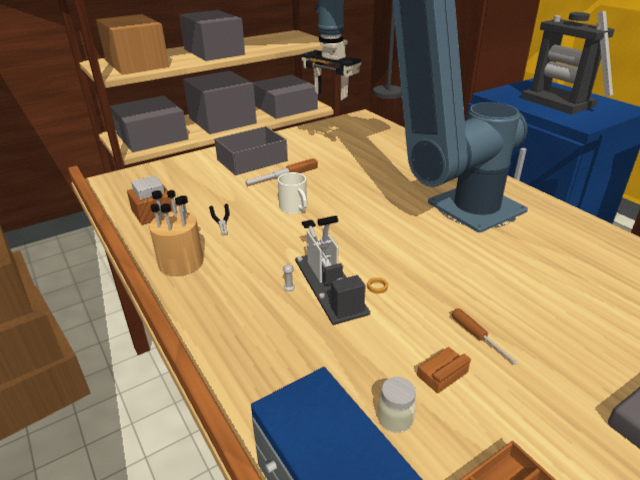

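View pics/top0.png

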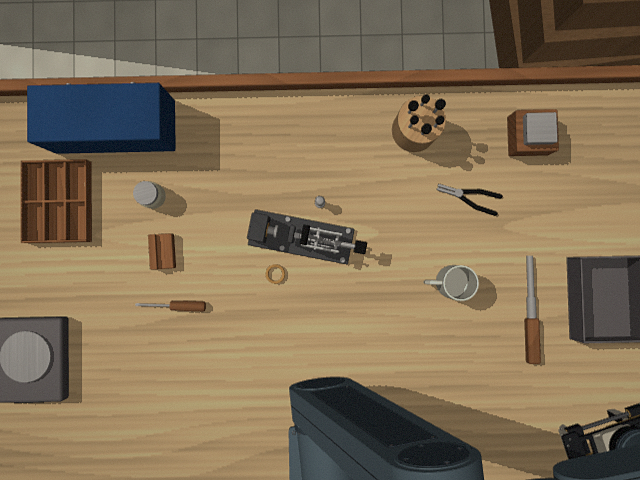

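The scene view shows the clamp around px (330,270), with the die block nearest the camera. In the top view the clamp is around (305,238), the die block is at its left end (265,230), and the release pad is at its right end (360,246). I'll zoom in on both.

Run:
```python
import cv2,numpy as np
a=cv2.imread("pics/scene0.png")[205:325,275:395]; b=cv2.imread("pics/top0.png")[190:280,240:400]
a=cv2.resize(a,None,fx=5,fy=5,interpolation=cv2.INTER_CUBIC); b=cv2.resize(b,None,fx=5,fy=5,interpolation=cv2.INTER_CUBIC)
cv2.imwrite("pics/a.png",a);cv2.imwrite("pics/b.png",b)
```

```text
(no output)
```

View pics/a.png

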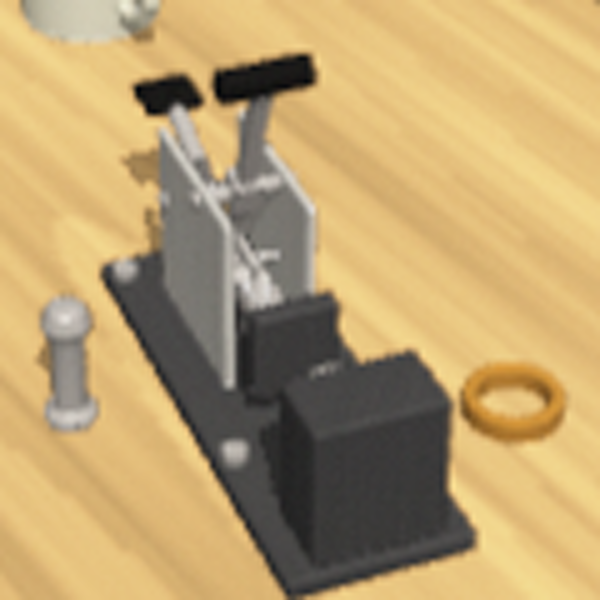

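View pics/b.png

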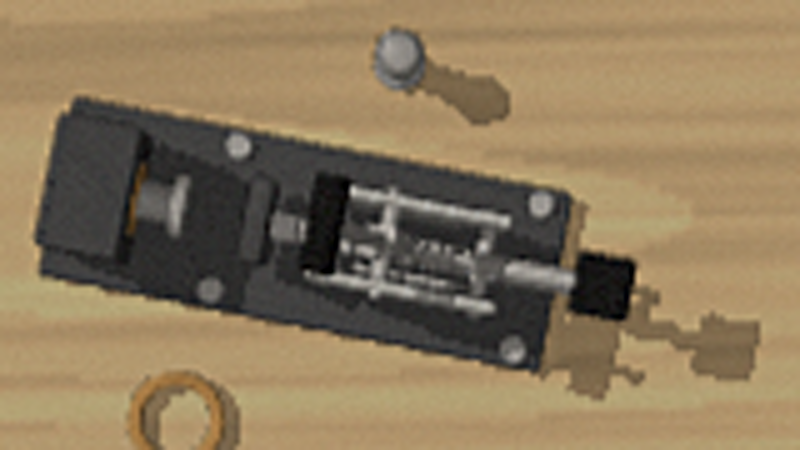

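The crops show the trigger bar (scene ≈(328,220), top ≈(305,235)), the release pad (scene ≈(309,224), top ≈(360,247)), the jaw plate (top ≈(292,234)) and the punch head (top ≈(276,231)). Next I'll mask the black rubber and triangulate.

```bash
cat > h.py <<'E'
import numpy as np, cv2
from plant import manip
def cam(n):
    m=manip.camera_model(n); f=240/np.tan(np.radians(m["fovy"]/2))
    K=np.array([[f,0,m["cx"]],[0,f,m["cy"]],[0,0,1]]); return K,m["R"],m["t"]
def tri(ps,pt):
    P=[K@np.c_[R,t] for K,R,t in (cam("scene"),cam("top"))]
    X=cv2.triangulatePoints(P[0],P[1],np.array(ps,float),np.array(pt,float))[:,0]; X=X[:3]/X[3]
    err=[np.hypot(*((lambda q:q[:2]/q[2])(p@np.r_[X,1])-c)) for p,c in zip(P,(ps,pt))]
    return X,np.round(err,2)
def ray(n,p,z):
    K,R,t=cam(n); d=R.T@np.linalg.solve(K,[*p,1]); c=-R.T@t
    return c+d*(z-c[2])/d[2]
def proj(n,X):
    K,R,t=cam(n); q=K@(R@X+t); return q[:2]/q[2]
def blobs(im,box,th):
    x0,y0,x1,y1=box; g=im[y0:y1,x0:x1].max(2)
    n,_,s,c=cv2.connectedComponentsWithStats((g<th).astype(np.uint8))
    return [(int(s[i,4]),np.round(c[i]+[x0,y0],2)) for i in range(1,n) if s[i,4]>20]
E
python3 - <<'E'
from h import *
a=cv2.imread("pics/scene0.png");b=cv2.imread("pics/top0.png")
for th in(24,32,40):
    print(th,blobs(a,(298,212,342,232),th),blobs(b,(298,222,372,260),th))
for n,s,t in(("bar",(328,220.4),(305.4,234.6)),("pad",(308.6,223.8),(360.4,247.4))): print(n,tri(s,t))
E
```

```text
24 [(32, array([323.75, 222.34]))] [(96, array([304.94, 234.71])), (85, array([360.21, 247.02]))]
32 [(106, array([326.94, 220.41])), (52, array([307.48, 223.5 ]))] [(130, array([304.58, 234.44])), (130, array([360.19, 246.9 ]))]
40 [(108, array([327.  , 220.41])), (53, array([307.58, 223.49]))] [(142, array([304.44, 234.34])), (135, array([360.07, 247.02]))]
bar (array([557.6120749 ,  50.24060074, 171.34179031]), array([0.21, 0.14]))
pad (array([529.74940497, -75.19461186,  87.20649693]), array([0.29, 0.21]))
```

Run:
```python
from h import *
bar,e1=tri((327,220.4),(304.5,234.4)); pad,e2=tri((307.5,223.5),(360.1,247))
print(bar,e1,pad,e2)
d=(bar-pad)[:2]; print("dist",np.hypot(*d),"yaw",np.arctan2(d[1],d[0]))
t=lambda u,v:((u+.5)/5-.5+240,(v+.5)/5-.5+190)
A=ray("top",t(40,275),12);B=ray("top",t(540,372),12);C=ray("top",t(578,190),12);D=ray("top",t(78,97),12)
for p,q in((B,A),(C,D)): print("edge",np.hypot(*(p-q)[:2]),np.arctan2((q-p)[1],(q-p)[0]))
yaw=np.arctan2(d[1],d[0]); 
for yaw in (yaw,np.arctan2((A-B)[1],(A-B)[0])):
  ex=np.array([np.cos(yaw),np.sin(yaw)]); ey=np.array([-ex[1],ex[0]])
  O=((bar[:2]-7*ex)+(pad[:2]+122*ex))/2; print("O",O)
  L=lambda X:np.round([(X[:2]-O)@ex,(X[:2]-O)@ey,X[2]],1)
  print(L(bar),L(pad),[L(x) for x in (A,B,C,D)])
  print("die rear top",L(ray("top",t(148,135),86)),L(ray("top",t(118,262),86)))
  print("jaw top front",L(ray("top",t(247,215),75)),"punch head face/back",L(ray("top",t(188,207),60)),L(ray("top",t(172,205),60)))
```

```text
[559.01512996  51.50096771 172.4358764 ] [0.58 0.4 ] [531.45659932 -74.9287337   88.77170426] [0.84 0.62]
dist 129.39838487855937 yaw 1.3561782308358052
edge 248.28258280581431 1.360035163452801
edge 248.4785892147434 1.3669057275709724
O [557.48188697  44.46694058]
[  7.2   0.  172.4] [-122.2    0.    88.8] [array([143.6,  46.2,  12. ]), array([-104.7,   45.2,   12. ]), array([-105.8,  -45.4,   12. ]), array([142.6, -42.8,  12. ])]
die rear top [ 98.5 -27.1  86. ] [100.6  33.4  86. ]
jaw top front [46.8  0.1 75. ] punch head face/back [75.7  1.2 60. ] [83.3  1.8 60. ]
O [557.26511078  44.51375467]
[  7.2  -0.2 172.4] [-122.2    0.2   88.8] [array([143.8,  45.4,  12. ]), array([-104.5,   45.4,   12. ]), array([-106. ,  -45.3,   12. ]), array([142.5, -43.6,  12. ])]
die rear top [ 98.4 -27.7  86. ] [100.7  32.8  86. ]
jaw top front [46.8 -0.3 75. ] punch head face/back [75.7  0.7 60. ] [83.3  1.2 60. ]
```

Everything agrees with the clamp frame: origin (557.4, 44.5), yaw 1.360. The jaw is about 5 mm forward and the punch face is at about x 76. I'll move in ahead of the bar with closed fingers.

```bash
cat >> h.py <<'E'
O=np.array([557.4,44.5]); yaw=1.360
ex=np.array([np.cos(yaw),np.sin(yaw),0]); ey=np.array([-np.sin(yaw),np.cos(yaw),0])
def W(x,y,z): return np.r_[O,0]+x*ex+y*ey+[0,0,z]
def C(p): q=np.array(p)-np.r_[O,0]; return np.array([q@ex,q@ey,q[2]])
def frame(s): return np.c_[s*np.cross(ey,[0,0,-1]),s*ey,[0,0,-1]]
def st():
    s=manip.get_state(); F=s["contact_force"]; return s["clock"],C(s["eef_pos"]),np.array([F@ex,F@ey,F[2]])
def go(x,y,z,v=150): manip.line_to(W(x,y,z),velocity=v); return st()
E
python3 - <<'E'
from h import *
np.set_printoptions(precision=2,suppress=True)
q0=manip.get_state()["qpos"]
best=None
for s in(1,-1):
    q=manip.solve_ik(W(45,0,260),frame(s)); print(s,q)
    if q is not None and (best is None or abs(q-q0).max()<abs(best[1]-q0).max()): best=(s,q)
s=best[0]; print(s)
manip.close(5)
manip.move_to(W(45,0,260),frame(s)); print(st())
for z in (215,171): print(go(45,0,z))
manip.hold(.2);print(st(),manip.get_state()["gripper_width"])
for x in (35,32,30): print(go(x,0,171,40))
cv2.imwrite("pics/s1.png",manip.capture("scene")[190:300,275:395].repeat(5,0).repeat(5,1))
E
```

```text
1 [-0.04  0.28  1.43 -0.    1.43 -2.97]
-1 [-0.04  0.28  1.43 -0.    1.43  0.17]
-1
(4.1583, array([ 44.1 ,  -0.33, 259.93]), array([-1.04,  0.32, -0.19]))
(4.6083, array([ 44.57,  -0.09, 214.99]), array([-0.46,  0.01,  0.21]))
(5.05, array([ 45.04,  -0.49, 171.87]), array([ 0.6 , -0.22,  0.52]))
(5.25, array([ 45.19,  -0.92, 172.51]), array([ 0.35, -0.28,  0.3 ])) 0.31315178524273074
(5.65, array([ 34.64,  -0.08, 171.13]), array([-0.33,  0.26, -0.65]))
(5.9, array([ 31.87,   0.01, 170.97]), array([-0.18, -0.21, -0.04]))
(6.15, array([ 29.92,   0.01, 170.99]), array([-0.42,  0.86,  0.78]))
```

View pics/s1.png

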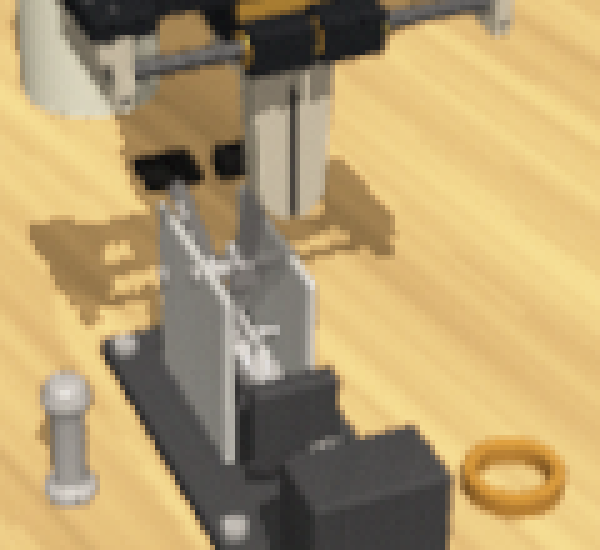

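Fingers are just ahead of the bar (bar at crop ≈(228,160)). Starting the first stroke in force-checked steps.

```bash
cat >> h.py <<'E'
Z=171
def pull(xs,v=60,lim=22):
    out=[]
    for x in xs:
        t,p,F=go(x,0,Z,v); out.append((round(t,2),round(x,1),round(p[0],1),*np.round(F,1)))
        if np.linalg.norm(F)>lim: out.append("LIMIT"); break
    return out
E
python3 - <<'E'
from h import *
x=30
while x>12:
    x-=1.5; t,p,F=go(x,0,Z,30)
    if F[0]>1.6: break
print("contact",t,x,p,F)
for r in pull(np.arange(x-5,x-49,-5)): print(*r)
print(st())
E
```

```text
contact 7.45 22.5 [ 2.27480467e+01 -3.77463622e-02  1.71132291e+02] [2.09898859 0.49046732 1.1505982 ]
7.7 17.5 17.4 1.9 -0.7 1.1
7.95 12.5 12.8 4.4 0.0 4.4
8.2 7.5 7.8 4.6 -0.3 3.6
8.45 2.5 2.6 5.0 0.4 3.6
8.7 -2.5 -2.6 3.5 -1.1 2.3
8.95 -7.5 -7.5 5.0 -1.1 3.4
9.2 -12.5 -12.5 4.4 -1.8 3.9
9.45 -17.5 -17.7 3.9 -1.1 1.1
9.7 -22.5 -22.4 4.6 -1.5 -4.0
(9.7, array([-22.38609842,   0.26945787, 170.39520782]), array([ 4.60658632, -1.51475229, -4.02224021]))
```

Run:
```python
from h import *
print(pull([-25,-27],30)); 
print(go(28,0,Z,120))
print("S2"); 
for r in pull([18,8,-2,-10,-18,-23,-27],60): print(*r)
print(go(28,0,Z,120)); manip.hold(.2)
cv2.imwrite("pics/t2raw.png",im:=manip.capture("top")); cv2.imwrite("pics/t2.png",im[200:270,240:380].repeat(5,0).repeat(5,1))
```

```text
[(9.95, -25, np.float64(-24.5), np.float64(5.4), np.float64(-1.6), np.float64(-2.6)), (10.2, -27, np.float64(-26.1), np.float64(5.8), np.float64(-1.6), np.float64(-2.6))]
(10.8083, array([2.74709837e+01, 1.68019091e-01, 1.70858649e+02]), array([-0.24075016, -0.03581302, -0.26942741]))
S2
11.12 18 17.2 2.2 -0.4 -0.8
11.44 8 8.3 5.3 -0.2 3.5
11.76 -2 -1.9 3.8 -1.3 3.3
12.04 -10 -9.9 4.6 -2.0 4.0
12.32 -18 -18.1 3.4 -1.3 0.7
12.57 -23 -22.5 5.4 -1.6 -0.3
12.82 -27 -25.3 9.2 -2.1 -2.6
(13.4333, array([ 27.41154219,   0.35238829, 170.63468573]), array([-0.12681524,  0.82249505, -0.09299475]))
```

View pics/t2.png

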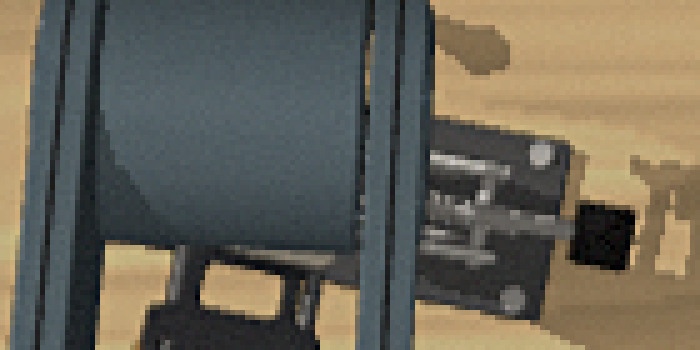

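The top view is blocked by the arm; only the pad (crop (600,237)) is visible. The next stroke should slide the punch, so I'll use finer steps and then look from the scene camera.

Run:
```python
from h import *
for r in pull([18,10,4,0,-4,-8,-12,-16,-20,-23,-26,-28],50,lim=23): print(*r)
print(go(28,0,Z,120))
cv2.imwrite("pics/s3.png",manip.capture("scene")[225:325,290:390].repeat(6,0).repeat(6,1))
```

```text
14.03 18 17.8 2.7 -0.7 0.0
14.34 10 11.4 7.0 -0.2 3.3
14.61 4 6.7 11.2 2.1 6.8
14.86 0 3.1 11.2 1.4 8.8
15.11 -4 -1.1 10.7 1.9 9.3
15.36 -8 -5.4 10.8 0.8 8.0
15.61 -12 -9.6 9.7 0.7 9.3
15.86 -16 -13.7 10.2 0.4 8.2
16.11 -20 -17.9 8.3 0.1 6.3
16.36 -23 -20.9 9.8 -1.5 4.7
16.61 -26 -24.0 9.1 -1.6 2.8
16.86 -28 -25.9 9.0 -1.4 0.1
(17.475, array([2.74946600e+01, 1.65008631e-01, 1.70772067e+02]), array([ 0.37606174, -0.66075414,  0.78038609]))
```

View pics/s3.png

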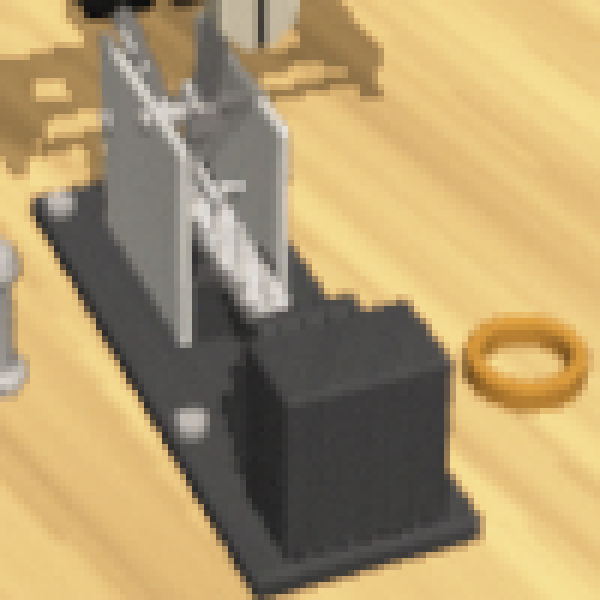

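The jaw is now just behind the die block (its top edge is at about (300,305) in the crop), with roughly 5–7 mm left. The final stroke uses 1 mm steps.

Run:
```python
from h import *
o=pull([18,12,9],50,lim=20)
if o[-1]!="LIMIT": o+=pull(np.arange(8,-28.5,-1.0),40,lim=21)
for r in o: print(*r)
manip.hold(.1);print(st())
```

```text
17.88 18 17.5 2.3 0.2 -0.7
18.14 12 12.9 6.1 0.3 2.8
18.39 9 11.1 9.7 0.4 5.9
18.64 8.0 10.6 10.4 1.5 5.2
18.89 7.0 9.9 12.3 1.1 7.2
19.14 6.0 9.1 11.8 2.5 8.4
19.39 5.0 8.2 13.2 2.7 9.0
19.64 4.0 7.3 12.3 2.7 10.3
19.89 3.0 6.4 13.6 2.9 10.3
20.14 2.0 5.6 15.0 2.9 11.2
20.39 1.0 4.4 12.9 2.9 9.4
20.64 0.0 3.5 13.7 2.2 11.8
20.89 -1.0 2.4 12.0 2.1 11.2
21.14 -2.0 1.3 13.4 2.6 11.8
21.39 -3.0 0.2 12.4 1.1 10.5
21.64 -4.0 -0.8 13.6 1.9 10.3
21.89 -5.0 -1.4 14.3 1.4 10.6
22.14 -6.0 -2.1 15.5 1.8 11.9
22.39 -7.0 -2.8 15.8 1.9 11.9
22.64 -8.0 -3.4 17.7 1.0 11.7
L I M I T
(22.7417, array([ -3.45854218,  -1.00663637, 173.61915208]), array([17.93459017,  2.57445915, 12.00956097]))
```

Run:
```python
from h import *
for r in pull(np.arange(-9,-14,-1.0),40,lim=24.5): print(*r)
manip.hold(.1);print(st())
cv2.imwrite("pics/s4.png",manip.capture("scene")[225:325,290:390].repeat(6,0).repeat(6,1))
```

```text
22.99 -9.0 -4.1 18.7 1.2 13.0
23.24 -10.0 -4.8 20.5 2.7 12.7
23.49 -11.0 -5.5 19.9 1.7 13.2
23.74 -12.0 -6.2 21.1 1.4 13.6
L I M I T
(23.8417, array([ -6.18795613,  -0.97271314, 173.85916917]), array([21.63768545,  2.69340885, 13.70259269]))
```

View pics/s4.png

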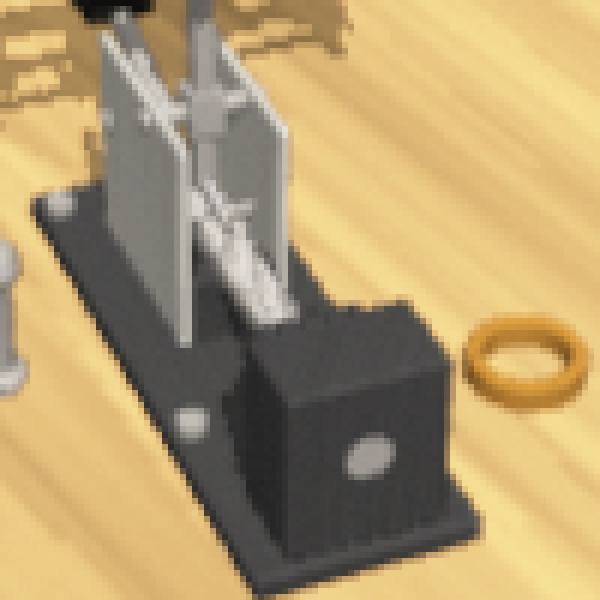

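The shank end has come through the die's front face (crop (370,457)), and the force has risen steadily to 25 N, so the punch has bottomed. I'll let the trigger back, move over the pad, and confirm from the top camera before releasing.

Run:
```python
from h import *
print(go(30,0,Z,120)); go(32,0,225); print(go(-124,0,225,200)); print(go(-124,0,125))
manip.hold(.2);print(st())
cv2.imwrite("pics/t5raw.png",im:=manip.capture("top")); cv2.imwrite("pics/t5.png",im[205:270,240:340].repeat(8,0).repeat(8,1))
```

```text
(24.3917, array([2.93953128e+01, 1.67308853e-01, 1.70690995e+02]), array([ 0.24875202, -0.1760522 , -0.44349202]))
(25.8333, array([-123.43575028,    0.24531319,  224.61791855]), array([-0.47869028, -0.04386926,  0.57668586]))
(26.65, array([-123.63023642,   -0.58475986,  125.69814306]), array([ 0.86550803,  0.12605574, -0.92600171]))
(26.85, array([-124.01035868,   -0.72214475,  126.08057364]), array([ 0.6843259 , -0.26762644,  0.67618541]))
```

View pics/t5.png

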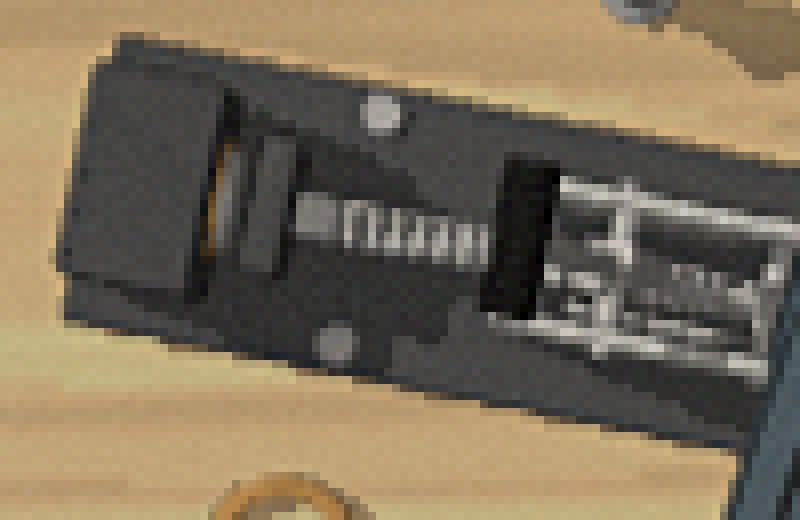

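Run:
```python
from h import *
np.set_printoptions(precision=1,suppress=True)
t=lambda u,v:((u+.5)/8-.5+240,(v+.5)/8-.5+205)
for n,p,z in(("die edge far",(228,95),86),("die edge near",(188,290),86),("yellow L",(206,230),60),("yellow R",(236,150),62),("head face",(243,190),62),("head back",(222,190),62),("jaw front",(258,150),75),("jaw back",(296,155),75),("jaw front2",(243,265),75)):
    print(n,C(ray("top",t(*p),z)))
b=cv2.imread("pics/t5raw.png").astype(int)
for v in(226,228,230,232): print(v,[tuple(b[v,u]) for u in range(263,275)])
```

```text
die edge far [101.1 -27.4  86. ]
die edge near [101.5  30.3  86. ]
yellow L [102.2  11.6  60. ]
yellow R [ 97.9 -13.3  62. ]
head face [93.6 -2.1 62. ]
head back [99.7 -0.9 62. ]
jaw front [ 90.4 -13.9  75. ]
jaw back [ 79.2 -14.6  75. ]
jaw front2 [88.2 19.9 75. ]
226 [(np.int64(64), np.int64(66), np.int64(68)), (np.int64(72), np.int64(74), np.int64(74)), (np.int64(66), np.int64(65), np.int64(63)), (np.int64(18), np.int64(12), np.int64(12)), (np.int64(44), np.int64(78), np.int64(101)), (np.int64(85), np.int64(91), np.int64(95)), (np.int64(88), np.int64(91), np.int64(92)), (np.int64(58), np.int64(59), np.int64(62)), (np.int64(32), np.int64(36), np.int64(37)), (np.int64(68), np.int64(72), np.int64(71)), (np.int64(77), np.int64(82), np.int64(83)), (np.int64(67), np.int64(71), np.int64(72))]
228 [(np.int64(66), np.int64(68), np.int64(69)), (np.int64(69), np.int64(68), np.int64(71)), (np.int64(45), np.int64(45), np.int64(41)), (np.int64(24), np.int64(32), np.int64(37)), (np.int64(83), np.int64(103), np.int64(119)), (np.int64(105), np.int64(110), np.int64(114)), (np.int64(73), np.int64(76
[... 613 characters left out ...]
), np.int64(59), np.int64(61)), (np.int64(72), np.int64(75), np.int64(79)), (np.int64(73), np.int64(72), np.int64(76)), (np.int64(72), np.int64(74), np.int64(76))]
232 [(np.int64(72), np.int64(75), np.int64(72)), (np.int64(49), np.int64(48), np.int64(50)), (np.int64(25), np.int64(30), np.int64(33)), (np.int64(55), np.int64(93), np.int64(121)), (np.int64(108), np.int64(114), np.int64(117)), (np.int64(85), np.int64(89), np.int64(90)), (np.int64(60), np.int64(60), np.int64(59)), (np.int64(27), np.int64(31), np.int64(29)), (np.int64(71), np.int64(72), np.int64(73)), (np.int64(72), np.int64(71), np.int64(69)), (np.int64(73), np.int64(72), np.int64(74)), (np.int64(68), np.int64(69), np.int64(73))]
```

The head face measures x ≈ 94–95 and the jaw rests one tooth back at ≈ 89, so the punch is home. Pressing the release lever now.

Run:
```python
from h import *
print(go(-122,0,110)); 
z=106
while z>74:
    f=(104-z)/24; t,p,F=go(-122-5*min(max(f,0),1),0,z,30)
    print(round(t,2),z,p.round(1),F.round(1))
    if np.linalg.norm(F)>19 or (p[2]<82.5 and F[2]>12): break
    z-=2 if z>84 else 1
manip.hold(1.0); print(st())
```

```text
(27.15, array([-121.90081607,    0.80016982,  109.49460283]), array([ 0.69617973, -0.3577172 , -0.57088937]))
27.43 106 [-122.    -0.   106.1] [-0.3 -0.8  0.8]
27.68 104 [-122.1   -0.4  104.3] [-0.1 -0.9  1.2]
27.93 102 [-122.9   -0.4  102.3] [-1.1 -0.5  3. ]
28.18 100 [-123.2   -0.3  100.2] [-2.8 -0.5  4.1]
28.43 98 [-123.6   -0.3   98.1] [-3.6 -1.4  3.6]
28.68 96 [-123.9   -0.3   96.1] [-4.7 -0.4  4.2]
28.93 94 [-124.4   -0.2   94.1] [-4.9 -1.6  4.6]
29.18 92 [-124.9   -0.2   92.1] [-5.7 -1.2  4.6]
29.43 90 [-125.2   -0.2   90.4] [-5.3 -0.8  6.5]
29.68 88 [-125.6   -0.3   88.5] [-5.1 -0.3  5.5]
29.93 86 [-126.    -0.2   86.3] [-5.9 -0.6  5.3]
30.18 84 [-126.3   -0.2   84.2] [-5.1 -0.5  4.5]
30.43 83 [-126.4   -0.2   83.3] [-4.3 -0.7  4.7]
30.68 82 [-126.5   -0.3   82.8] [-3.5  1.1  8.3]
30.93 81 [-126.6   -0.4   82.5] [-3.1  3.  13.7]
(31.9333, array([-126.55328675,   -0.39604796,   82.4619533 ]), array([-3.76842883,  2.14413479, 14.29816635]))
```

```bash
cat >> h.py <<'E'
def jawcmp():
    n=manip.capture("top").astype(int); r=(slice(224,244),slice(279,298))
    return [round(float(abs(n[r]-cv2.imread(f"pics/{f}.png").astype(int)[r]).mean()),1) for f in("top0","t5raw")],n
E
python3 - <<'E'
from h import *
d,n=jawcmp(); print("diff to start, to advanced",d)
# profile along clamp axis at y=+14, z=75 (beside the bar)
for y in(12,-12): print(y,[(x,int(n[tuple(np.round(proj("top",W(x,y,75))[::-1]).astype(int))].max())) for x in range(24,100,3)])
print(st())
E
```

```text
diff to start, to advanced [13.2, 22.4]
12 [(24, 47), (27, 71), (30, 24), (33, 55), (36, 71), (39, 73), (42, 62), (45, 48), (48, 50), (51, 45), (54, 51), (57, 53), (60, 54), (63, 47), (66, 54), (69, 49), (72, 53), (75, 47), (78, 48), (81, 50), (84, 53), (87, 50), (90, 49), (93, 48), (96, 104), (99, 105)]
-12 [(24, 59), (27, 70), (30, 27), (33, 56), (36, 72), (39, 82), (42, 59), (45, 50), (48, 51), (51, 48), (54, 50), (57, 51), (60, 51), (63, 48), (66, 53), (69, 55), (72, 49), (75, 50), (78, 45), (81, 47), (84, 54), (87, 52), (90, 47), (93, 52), (96, 82), (99, 87)]
(31.9833, array([-126.53048981,   -0.41434167,   82.47787234]), array([-3.04211196,  1.90586001, 13.55992672]))
```

The jaw plate now spans clamp x ≈ 31–42, so it is fully back, and the punch head stays at ≥ 95. I'll hold a little longer, let go, back off and check.

Run:
```python
from h import *
manip.hold(1.2)
go(-126,0,95,40); print(go(-122,0,125,60)); print(go(-122,0,230)); print(go(-250,0,280,200)); manip.hold(.3); print(st())
d,n=jawcmp()
for y in(12,-12): print(y,[(x,int(n[tuple(np.round(proj("top",W(x,y,75))[::-1]).astype(int))].max())) for x in range(24,54,3)])
cv2.imwrite("pics/t6.png",n[190:280,240:400].astype(np.uint8).repeat(5,0).repeat(5,1))
```

```text
(34.3417, array([-1.22029012e+02,  1.09807374e-01,  1.25047065e+02]), array([ 0.75306033,  0.21780912, -0.32375864]))
(35.1917, array([-121.95608644,    0.6434797 ,  228.95067086]), array([-0.93752036, -0.06357557, -0.14344184]))
(36.025, array([-249.32580246,    0.43106096,  279.17954527]), array([0.31422364, 0.72681651, 0.20791394]))
(36.325, array([-2.49090124e+02,  7.70363847e-02,  2.79762846e+02]), array([ 0.07356797, -0.90498896,  0.78461425]))
12 [(24, 51), (27, 69), (30, 23), (33, 56), (36, 76), (39, 70), (42, 62), (45, 50), (48, 48), (51, 51)]
-12 [(24, 61), (27, 77), (30, 30), (33, 56), (36, 70), (39, 82), (42, 61), (45, 45), (48, 49), (51, 48)]
```

View pics/t6.png

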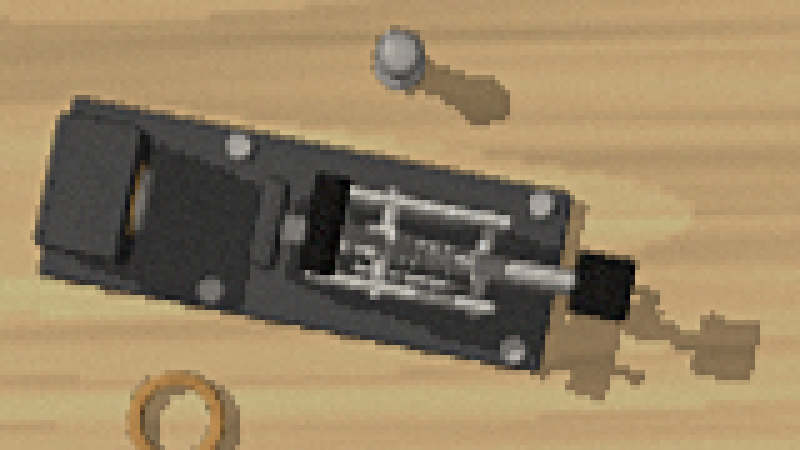

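The jaw is fully back (crop (270,222)), the punch head sits against the block (145,195), the lever and trigger are at rest, and the collar and spare punch haven't moved. Handing in.

```bash
python3 -c "
from plant import manip
print(manip.finish_job())"
```

```text
the job is handed in; nothing more can be done
None
```

The job is handed in: the punch is fully home against the die block, the jaw has slid all the way back, both levers are released, no more than about 26 N was measured on either, and the robot finished at about 36 s touching nothing.

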